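# Reset the tripped driver tester

### The arm

A 6-joint arm with a two-finger parallel gripper is mounted at the origin on the work surface. World frame = base frame: x ahead of the robot, y to its left, z up, the work surface at z = 0. Lengths are in m, angles in rad, forces in N, time in s.
With the tool pointing down it reaches from about 0.3 to 0.775 m from the base axis. Payload 14.6 kg.
Tool frame: the origin (TCP) lies at the centre of the arm's flange, where the gripper is bolted on; the fingertips stand 199 mm ahead of it and the grasp point (between the pads) lies ctrl.tcp_to_grasp ahead of it (ctrl.tcp_to_grasp is the distance from the TCP to the grasp point, in m); z points along the fingers, y is the line along which they close (so a half turn about z gives the same grasp; the last joint's range is limited). The gripper opens to 94 mm and grips with 3 to 60 N. Pads are 16 mm wide; open, the fingers measure 119 mm over their backs; the gripper's body (75 mm by 177 mm) begins 78 mm behind the grasp point.
Start: joints at [-1.411, 0.3, 1.521, -0, 1.321, -0.067], TCP at [0.124, -0.536, 0.405] pointing down, gripper open.
Joint ranges: [-3.03, 3.03], [-0.79, 2.21], [0.23, 2.52], [-1.04, 4.18], [0, 3.07], [-2.55, 2.55]. Speed limits (rad/s): [2.22, 2.22, 2.57, 3.14, 3.14, 3.14].

### API

Orientations are given as [roll, pitch, yaw] about the fixed x, y, z axes, in that order (R = Rz(yaw) Ry(pitch) Rx(roll)).
In Python, from station import ctrl gives the robot as it stands. The module is installed in compiled form; this text tells all that it offers.
- The arm moves only by the shell command python3 -m jog 'ROWS' [OPENING] [FORCE]. ROWS is JSON, a list of rows, each a list of 6 numbers: the shift along the tool's x, y, z in cm, then the turn, a rotation vector about the tool's x, y, z in rad. In form: [[tx, ty, tz, ax, ay, az], ...]. A call has 1 to 8 rows; each row is the pose to reach, as a shift and turn from the pose commanded when the call began, along the tool's axes at that moment; what a row does not reach only later rows make up. A row lasts 1/10 s, in which the tool goes at most 50 mm and 8.59 degrees, less where a joint would pass 70% of its speed; a pose out of reach is approached as far as the arm can. A call with a gripper value outside its range is refused whole. OPENING is the opening in per cent of the stroke, from 0 (shut) to 100 (fully open), set as the call begins (- or left out, the last holds). The fingers move at their own pace and stop on an object; FORCE is the grip in N (left out, the last holds). Time passes only in rows, so rows that repeat a pose let the fingers close. It gives the time, the measured TCP pose, the force, the opening and the grip force at its end, in the units of the state.
- ctrl.get_obs(): the state, without advancing time (a new reading comes with each control period).
- ctrl.camera(name): name is "side" or "top"; returns a dict with "img" (400x640x3 uint8, blue, green, red), "intrinsics" (3x3 intrinsics, pixels), "R" (3x3) and "t" (3): a world point X has camera coordinates R X + t. Camera axes: x right, y down, z forward; pixel columns grow to the right and rows downward; lengths in m; the calibration is good to about 2 mm. A picture is of the moment at which its call begins. There is no depth.
- ctrl.hand_in(): hands the job in; it is judged then, once.
The state is a dict: "time_s": time; "qpos": joint angles; "joint_vel": joint speeds; "tau": joint torques, N m; "ee_pos": TCP position; "eef_rot": TCP orientation; "force": force on the tool from outside, world axes, zero at the start; "moment": the same for the moment, N m; "grip_width": finger opening in m; "grip_force": force on a finger pad.
Only numpy, scipy, OpenCV 4.12 (cv2) and the standard library are available. Lean on these libraries where they do the work, as an engineer would, in place of code of your own. Each camera call takes 0.05 s, during which the arm holds its last target. There are 200 camera calls.

### The job

The tester with the yellow shutter has tripped: with your fingertips, push its yellow shutter fully open, reach into the well and press the sunken red key all the way down for a moment, then let the key come up and push the shutter fully closed again. Do not lift, tip or shift the tester, and leave the blue-shuttered tester, its key and the loose things around as they are.

Things in the scene. Friction and masses are not known exactly. Their poses are not given: they have to be found in the camera images.
- tripped: loose grey tester, 1.8 kg, 180 (x) x 110 (y) x 58 mm high, yellow shutter and red lamp on top; origin: centre of underside, z up, x the way the shutter opens. In its top, at x -45, y 0 mm, a square upright well 44 x 44 mm, floor 40 mm below the top. Two rails 6 mm wide and high on the top at y +-35 mm; only the shutter's ridge stands higher
- tripped_shutter (a joint): yellow shutter: flat plate 56 (x) x 62 (y) x 4 mm sliding along the tester's x on its top, upper face 62.5 mm above the bench; upright ridge across its middle 7 (x) x 44 (y) x 18 mm high. 0 = closed (centred over the well), 0.056 m = fully open at its stop, well clear; drags with 2 N, stays where left, may start up to 10 mm open
- tripped_ridge (a point): centre of the top of the ridge on the yellow shutter, 80.5 mm above the bench; moves with the shutter
- tripped_key (a joint): the sunken round red key, 30 mm across, at the centre of the well: 0 = up, 0.005 m = all the way down; a spring returns it, 1.2 N starts it and 4 N holds it fully down
- tripped_key_top (a point): centre of the red key's top, 25 mm below the tester's top face and 33 mm above the bench when up; moves with the key
- other: loose grey tester, 1.8 kg, 180 (x) x 110 (y) x 58 mm high, blue shutter and green lamp on top; origin: centre of underside, z up, x the way the shutter opens. In its top, at x -45, y 0 mm, a square upright well 44 x 44 mm, floor 40 mm below the top. Two rails 6 mm wide and high on the top at y +-35 mm; only the shutter's ridge stands higher
- other_shutter (a joint): blue shutter: flat plate 56 (x) x 62 (y) x 4 mm sliding along the tester's x on its top, upper face 62.5 mm above the bench; upright ridge across its middle 7 (x) x 44 (y) x 18 mm high. 0 = closed (centred over the well), 0.056 m = fully open at its stop, well clear; drags with 2 N, stays where left, may start up to 10 mm open
- other_ridge (a point): centre of the top of the ridge on the blue shutter, 80.5 mm above the bench; moves with the shutter
- other_key (a joint): the sunken round green key, 30 mm across, at the centre of the well: 0 = up, 0.005 m = all the way down; a spring returns it, 1.2 N starts it and 4 N holds it fully down
- other_key_top (a point): centre of the green key's top, 25 mm below the tester's top face and 33 mm above the bench when up; moves with the key
- jar: loose glass jar with a red lid, 60 mm across, 90 mm high; origin at the centre of its underside
- screwdriver: loose screwdriver with a yellow handle, lying on the bench, 200 mm long along its x (blade to +x), 26 mm high; origin under its middle
- carton: loose cardboard carton 60 x 90 x 50 mm high; origin at the centre of its underside
- driver: loose black lamp driver 160 x 45 x 30 mm high with an orange terminal block; origin at the centre of its underside

How it is judged:
On the way, in this order (a step that is already met when the one before it is completed fails the run):
1. the yellow shutter is pushed fully open (50 mm or more) (value of joint tripped_shutter above 0.05 m), for 0.1 s.
2. the fingers press the red key all the way down (4 mm or more) for 0.1 s (value of joint tripped_key above 0.004 m and contact force between the fingers and tripped above 0.5 N), for 0.1 s.
3. the red key is up and the yellow shutter is closed (within 5 mm) (value of joint tripped_key below 0.0015 m and value of joint tripped_shutter below 0.005 m), for 0.1 s.
At the end, for the whole second after the job is handed in: the yellow shutter is closed within 5 mm and the red key is up within 1.5 mm; the tripped tester is upright, at rest and within 20 mm of its start; the other tester and its shutter are within 10 mm of their starts with its key up; the loose things are within 20 mm of their starts (all of step 3 and value of joint other_key below 0.0015 m and distance of each of other_ridge, other from where it was at the start of the episode below 0.01 m and distance of each of tripped, jar, screwdriver, carton, driver from where it was at the start of the episode below 0.02 m and angle between tripped's own z axis and vertical below 0.05 rad and linear speed of tripped below 0.02 m/s); the robot touches nothing.
It fails at once if the tripped tester is lifted, tipped or shifted by more than 20 mm (distance of tripped from where it was at the start of the episode above 0.02 m or height (world z) of tripped above 0.008 m or angle between tripped's own z axis and vertical above 0.1 rad).
It fails at once if the other tester is moved, its shutter pushed or its key pressed (distance of any of other, other_ridge from where it was at the start of the episode above 0.01 m or value of joint other_key above 0.002 m).
It fails at once if a loose thing nearby is moved by more than 20 mm or picked up (distance of any of jar, screwdriver, carton, driver from where it was at the start of the episode above 0.02 m).
It also fails if it takes over 45 s, if anything falls off the work surface, if the arm or the gripper's body presses on something with over 40 N, if the wrist force passes 120 N, or if a joint passes its speed limit or range.

## Working session

There is one attempt and no reset: what is moved stays moved. The work goes in short steps, Python scripts to look and compute and a shell command to move; the robot and the scene stay as the last step left them, time stands still between calls to the robot, and variables do not carry over. Pictures are saved under pics/ and viewed, at most 10 in all, crops included, and the job is handed in when it is done.

```bash
mkdir -p pics; python3 - <<'E'
from station import ctrl
import cv2,pickle
for n in("top","side"):
    c=ctrl.camera(n);cv2.imwrite(f"pics/{n}0.png",c["img"]);pickle.dump(c,open(n+"0.pkl","wb"))
    print(n,c["intrinsics"].tolist(),c["R"].round(3).tolist(),c["t"])
o=ctrl.get_obs();print(o,ctrl.tcp_to_grasp)
E
```

```text
top [[393.1006057644639, 0.0, 320.17903226917053], [0.0, 393.1006057644639, 192.48427718348492], [0.0, 0.0, 1.0]] [[-0.025, -1.0, 0.003], [-0.996, 0.024, -0.086], [0.086, -0.005, -0.996]] [0.01085892 0.65014652 0.92958682]
side [[362.1955032520702, 0.0, 318.20887114210655], [0.0, 362.1955032520702, 199.04598834496724], [0.0, 0.0, 1.0]] [[-0.942, -0.336, 0.015], [-0.255, 0.685, -0.683], [0.219, -0.647, -0.731]] [0.58024813 0.19874586 0.98265697]
{'time_s': 0.1, 'qpos': array([-1.41062503e+00,  3.00429403e-01,  1.52153093e+00, -2.89700361e-05,
        1.32072782e+00, -6.66154451e-02]), 'joint_vel': array([ 2.97283960e-05, -1.20660836e-03, -1.72649071e-05,  9.74100389e-04,
        7.47385095e-04, -1.41082418e-03]), 'tau': array([ 3.93171149e-04, -5.32645512e+01, -3.53283048e+01,  7.09201279e-02,
        2.35098257e-02, -4.34110621e-05]), 'ee_pos': array([ 0.12364814, -0.5358887 ,  0.4041303 ]), 'eef_rot': array([-3.14049771e+00, -4.49247616e-05,  2.26793900e-01]), 'force': array([ 0.78023707, -0.07761219, -0.451767  ]), 'moment': array([ 0.03083282, -0.00064452, -0.03001958]), 'grip_force': 0.0, 'grip_width': 0.09373305504703251} 0.1804
```

View pics/top0.png

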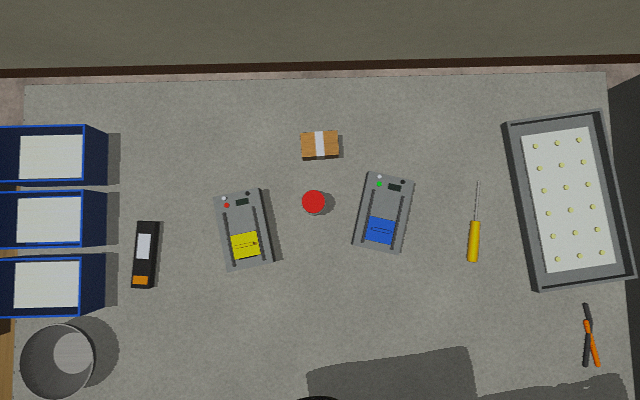

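View pics/side0.png

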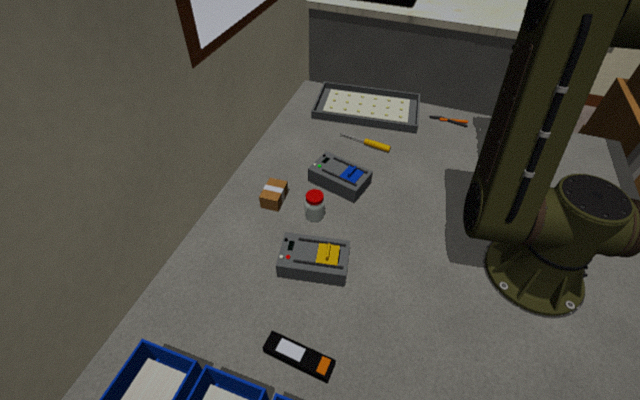

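The top view shows the yellow tester at about (245,230), opening up the image (world +x), with its yellow shutter near (245,245). The jar is at (313,202), the carton at (320,145), the driver at (145,255) and the blue tester at (385,212). Next I'll measure the tester's pose.

```bash
cat > h.py <<'E'
import numpy as np,cv2,pickle
def ray(c,uv,z):
    R,t=np.array(c["R"]),np.array(c["t"]);C=-R.T@t
    d=R.T@np.linalg.inv(c["intrinsics"])@np.array([*uv,1.]);return C+d*(z-C[2])/d[2]
def proj(c,X):
    p=c["intrinsics"]@(c["R"]@np.array(X)+c["t"]);return p[:2]/p[2]
def yellow(c,box):
    h=cv2.cvtColor(c["img"],cv2.COLOR_BGR2HSV);m=cv2.inRange(h,(22,120,60),(35,255,255))
    k=np.zeros_like(m);x0,y0,x1,y1=box;k[y0:y1,x0:x1]=m[y0:y1,x0:x1];return k
E
python3 - <<'E'
from h import *
c=pickle.load(open("top0.pkl","rb"));s=pickle.load(open("side0.pkl","rb"))
print("cam",-c["R"].T@c["t"],-s["R"].T@s["t"])
for cc,b in((c,(200,180,290,285)),(s,(270,225,360,290))):
    m=yellow(cc,b);k=max(cv2.findContours(m,0,2)[0],key=cv2.contourArea)
    r=cv2.boxPoints(cv2.minAreaRect(k));P=np.array([ray(cc,p,.0625)for p in r])
    print(cv2.contourArea(k),P[:,:2].round(4).tolist(),"centre",P.mean(0).round(4))
# grey top-face + lamp
h=cv2.cvtColor(c["img"],cv2.COLOR_BGR2HSV)
for n,cc,b in(("t",c,(205,185,290,285)),("s",s,(270,225,360,290))):
    h=cv2.cvtColor(cc["img"],cv2.COLOR_BGR2HSV);x0,y0,x1,y1=b
    m=cv2.inRange(h,(0,120,80),(8,255,255))[y0:y1,x0:x1];v,u=np.nonzero(m)
    print("lamp",len(u),u.mean()+x0,v.mean()+y0,ray(cc,(u.mean()+x0,v.mean()+y0),.060).round(4))
A=cv2.resize(c["img"][180:285,200:290],None,fx=5.5,fy=5.5,interpolation=cv2.INTER_CUBIC)
B=cv2.resize(s["img"][225:290,270:360],None,fx=3.3,fy=5.5*105/105*1.0,interpolation=cv2.INTER_CUBIC)
B=cv2.resize(s["img"][225:290,270:360],None,fx=3.3,fy=3.3,interpolation=cv2.INTER_CUBIC)
o=np.zeros((A.shape[0],800,3),np.uint8);o[:,:A.shape[1]]=A;o[:B.shape[0],500:500+B.shape[1]]=B[:,:300];cv2.imwrite("pics/crop.png",o);print(o.shape)
E
```

```text
cam [ 5.67872364e-01 -9.41691436e-05  9.82069776e-01] [0.3818583  0.69448541 0.84479393]
613.0 [[0.5523, 0.2098], [0.5631, 0.1475], [0.5078, 0.1371], [0.4971, 0.199]] centre [0.5301 0.1733 0.0625]
406.0 [[0.5505, 0.2112], [0.5641, 0.1467], [0.5062, 0.1379], [0.4953, 0.2023]] centre [0.529  0.1745 0.0625]
lamp 21 226.14285714285714 204.8095238095238 [0.6238 0.2164 0.06  ]
lamp 16 287.5 256.5 [0.6233 0.2184 0.06  ]
(578, 800, 3)
```

View pics/crop.png

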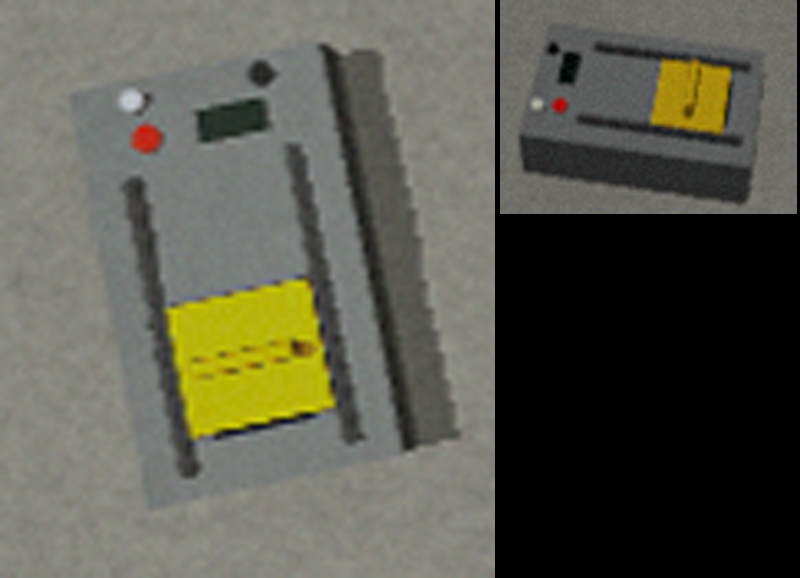

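```bash
python3 - <<'E'
from h import *
c=pickle.load(open("top0.pkl","rb"))
px=[np.array(p)/5.5+[199.6,179.6] for p in((72,92),(322,45),(408,450),(150,508))]
P=np.array([ray(c,p,.058)[:2] for p in px]);T=np.array([[.09,.055],[.09,-.055],[-.09,-.055],[-.09,.055]])
a=P.mean(0);H=(T.T@(P-a));yaw=np.arctan2(H[0,1]-H[1,0],H[0,0]+H[1,1])
R=np.array([[np.cos(yaw),-np.sin(yaw)],[np.sin(yaw),np.cos(yaw)]])
print("origin",a,"yaw",yaw,"resid",(P-a-T@R.T).round(4).tolist())
for n,q in(("sh_top",[.5301,.1733]),("sh_side",[.529,.1745])): print(n,R.T@(np.array(q)-a))
rt=[ray(c,(np.array(p)/5.5+[199.6,179.6]),.0805)[:2] for p in((190,368),(300,350))]
print("rows ridge", [R.T@(p-a) for p in rt])
yw,ee=0.2268,np.array([.12365,-.53589])
w=a+R@[-.075,0];print("key",a+R@[-.045,0],"pre-push",w)
Rt=np.array([[np.cos(yw),np.sin(yw)],[np.sin(yw),-np.cos(yw)]]) # tool x,y cols
print("tool shift cm",(Rt.T@(w-ee)*100).round(2),"az",-(yaw-yw))
E
```

```text
origin [0.56616118 0.17809545] yaw 0.18666049117946965 resid [[0.0003, -0.0004], [-0.0025, 0.0005], [0.0016, -0.0005], [0.0006, 0.0004]]
sh_top [-0.03632471  0.00198003]
sh_side [-0.03718291  0.00336332]
rows ridge [array([-0.03537237,  0.02267247]), array([-0.0376627 , -0.02320772])]
key [0.52194285 0.16974442] pre-push [0.49246397 0.16417707]
tool shift cm [ 51.68 -59.92] az 0.040139508820530356
```

```bash
python3 -m jog '[[3.2,-3.7,0,0,0,0],[6.5,-7.4,0,0,0,0],[9.7,-11.1,0,0,0,0],[13,-14.8,0,0,0,0],[16.2,-18.5,0,0,0,0],[19.5,-22.2,0,0,0,0],[22.7,-25.9,0,0,0,0],[26,-29.6,0,0,0,0]]' 0 20; python3 -m jog '[[3.2,-3.7,0,0,0,0],[6.5,-7.4,0,0,0,0],[9.7,-11.1,0,0,0,0],[13,-14.8,0,0,0,0],[16.2,-18.5,0,0,0,0],[19.5,-22.2,0,0,0,0],[22.7,-25.9,0,0,0,0.04],[26.7,-30.4,0,0,0,0.04]]'; python3 - <<'E'
from station import ctrl
o=ctrl.get_obs();print(o["ee_pos"],o["eef_rot"],o["grip_width"],o["force"])
E
```

```text
time_s: 0.9
ee_pos: [0.3107, -0.1871, 0.4047]
eef_rot: [3.141, -0.0, 0.226]
force: [0.8, -1.0, -0.2]
grip_width: 0.0334
grip_force: 0.0
time_s: 1.7
ee_pos: [0.4978, 0.1604, 0.4044]
eef_rot: [3.142, 0.0, 0.186]
force: [0.2, -0.9, 0.6]
grip_width: 0.0003
grip_force: 0.0
[0.49783073 0.16043587 0.40438451] [3.14152935e+00 2.79675768e-04 1.85818491e-01] 0.0003226777750925022 [ 0.1537646  -0.90662029  0.57335541]
```

```bash
python3 -m jog '[[0,0,4,0,0,0],[0,0,8,0,0,0],[0,0,10.4,0,0,0],[0,0,10.4,0,0,0]]'; python3 - <<'E'
from station import ctrl
import cv2,numpy as np,pickle
o=ctrl.get_obs();print(o["ee_pos"],o["eef_rot"],o["force"])
c=ctrl.camera("top");s=ctrl.camera("side");pickle.dump((c,s),open("c1.pkl","wb"))
A=c["img"][170:290,190:300];B=s["img"][190:300,260:370]
cv2.imwrite("pics/a1.png",np.hstack([cv2.resize(i,(400,420),interpolation=cv2.INTER_CUBIC) for i in(A,B)]))
from h import proj
p=np.array([*o["ee_pos"][:2],o["ee_pos"][2]-.199]);print("tip",proj(c,p),proj(s,p))
E
```

```text
time_s: 2.1
ee_pos: [0.4968, 0.1582, 0.2975]
eef_rot: [3.141, 0.006, 0.187]
force: [0.8, 0.1, 1.6]
grip_width: 0.0005
grip_force: 0.0
[0.49676972 0.15819572 0.29746193] [3.14126878 0.00618586 0.18693427] [0.82865535 0.11814311 1.55754914]
tip [248.52863318 260.32173959] [342.20036917 243.66126341]
```

View pics/a1.png

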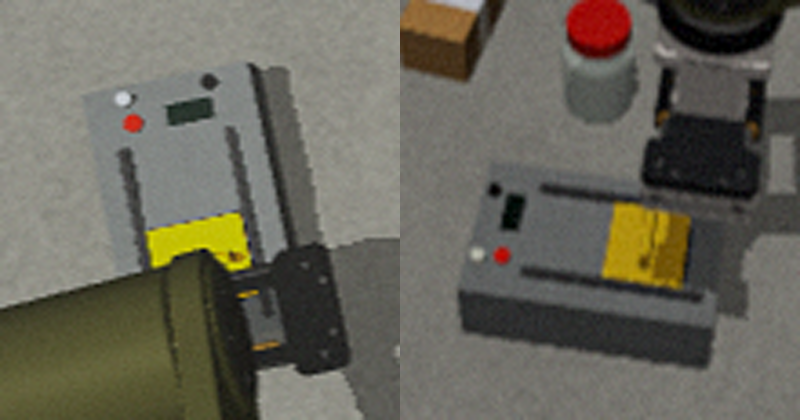

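```bash
python3 -m jog '[[0.7,-0.8,0,0,0,0],[0.7,-0.8,1.3,0,0,0],[0.7,-0.8,2.6,0,0,0],[0.7,-0.8,2.6,0,0,0],[0.7,-0.8,2.6,0,0,0]]'; python3 - <<'E'
from station import ctrl
o=ctrl.get_obs();print(o["ee_pos"],o["eef_rot"],o["force"])
import numpy as np
y=.187;e=o["ee_pos"][:2]-[.522,.171];print("rel key x,y mm",(e@[np.cos(y),np.sin(y)])*1e3,(e@[-np.sin(y),np.cos(y)])*1e3)
E
```

```text
time_s: 2.7
ee_pos: [0.5027, 0.1673, 0.2743]
eef_rot: [3.142, 0.001, 0.187]
force: [0.1, -0.2, -0.1]
grip_width: 0.0006
grip_force: 0.0
[0.50271328 0.16734649 0.27427254] [3.14152415e+00 9.34875909e-04 1.86702959e-01] [ 0.14888378 -0.24408593 -0.11457086]
rel key x,y mm -19.629717428703373 -0.004180065444525124
```

```bash
python3 -m jog '[[0,0,0.5,0,0,0],[0.8,0,0.5,0,0,0],[1.4,0,0.5,0,0,0],[2.2,0,0.5,0,0,0],[3,0,0.5,0,0,0],[3.8,0,0.5,0,0,0],[4.6,0,0.5,0,0,0],[5.3,0,0.5,0,0,0]]'; python3 -m jog '[[0.3,0,0,0,0,0],[0.6,0,0,0,0,0],[0.8,0,0,0,0,0],[0.8,0,0,0,0,0]]'; python3 - <<'E'
from station import ctrl
import cv2,numpy as np,pickle
o=ctrl.get_obs()
y=.187;e=o["ee_pos"][:2]-[.522,.171];print("rel key x,y mm",(e@[np.cos(y),np.sin(y)])*1e3,(e@[-np.sin(y),np.cos(y)])*1e3)
c=ctrl.camera("top");s=ctrl.camera("side")
A=c["img"][170:290,190:300];B=s["img"][190:300,260:370]
cv2.imwrite("pics/a2.png",np.hstack([cv2.resize(i,(400,420),interpolation=cv2.INTER_CUBIC) for i in(A,B)]))
E
```

```text
time_s: 3.5
ee_pos: [0.5555, 0.1774, 0.2696]
eef_rot: [-3.142, 0.0, 0.187]
force: [-2.1, -1.6, 2.1]
grip_width: 0.0005
grip_force: 1.1
time_s: 3.9
ee_pos: [0.5628, 0.1788, 0.2696]
eef_rot: [-3.142, -0.0, 0.187]
force: [-1.0, 0.1, -0.8]
grip_width: 0.0004
grip_force: 0.0
rel key x,y mm 41.55148767772232 0.05107347864208338
```

View pics/a2.png

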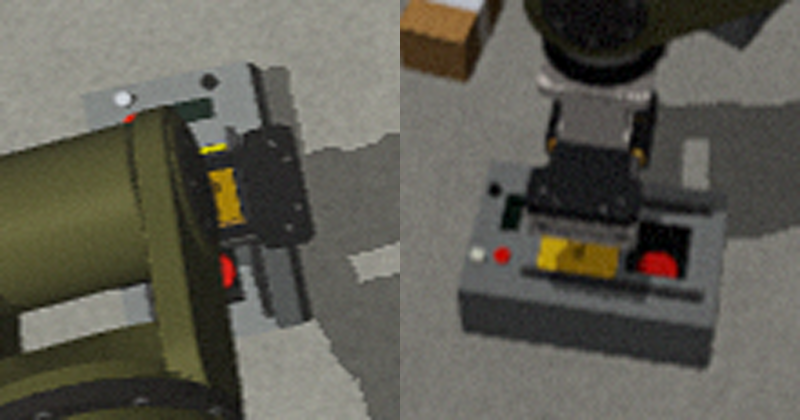

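Side view: shutter clear of the well, and the red key showing at about crop (660,265). I'll push a little further to the stop, then back off and lift.

```bash
python3 -m jog '[[0.15,0,0,0,0,0],[0.3,0,0,0,0,0],[0.3,0,0,0,0,0],[0.3,0,0,0,0,0]]'; python3 -m jog '[[-0.5,0,0,0,0,0],[-0.5,0,-1.5,0,0,0],[-0.5,0,-3.3,0,0,0],[-3,0,-4,0,0,0],[-3,5,-4,0,0,0],[-3,9,-4,0,0,0],[-3,9,-4,0,0,0]]'; python3 - <<'E'
from station import ctrl
from h import *
o=ctrl.get_obs()
y=.187;e=o["ee_pos"][:2]-[.522,.171];print("rel key x,y mm",(e@[np.cos(y),np.sin(y)])*1e3,(e@[-np.sin(y),np.cos(y)])*1e3)
c=ctrl.camera("top");s=ctrl.camera("side")
A=c["img"][170:290,190:300];B=s["img"][190:300,260:370]
cv2.imwrite("pics/a3.png",np.hstack([cv2.resize(i,(400,420),interpolation=cv2.INTER_CUBIC) for i in(A,B)]))
E
```

```text
time_s: 4.4
ee_pos: [0.5648, 0.1792, 0.2696]
eef_rot: [3.141, 0.005, 0.187]
force: [-15.9, -2.8, 9.7]
grip_width: 0.0002
grip_force: 8.1
time_s: 5.1
ee_pos: [0.5536, 0.0818, 0.3111]
eef_rot: [3.141, -0.002, 0.183]
force: [0.3, 0.6, -0.3]
grip_width: 0.0007
grip_force: 0.0
rel key x,y mm 14.46969766543403 -93.48147109436198
```

View pics/a3.png

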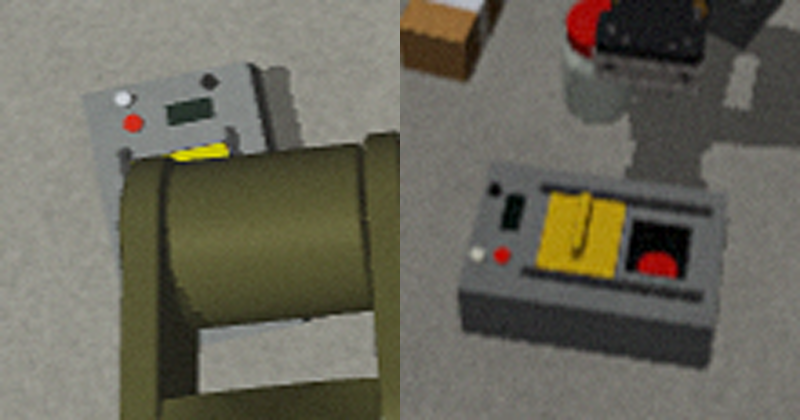

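The side view shows the shutter at its stop, the well at crop (626–692, 222–278) and the tester unmoved. I'll measure the well centre.

```bash
python3 - <<'E'
from station import ctrl
from h import *
s=ctrl.camera("side");h=cv2.cvtColor(s["img"],cv2.COLOR_BGR2HSV)
q=np.array([(632,222),(692,228),(688,278),(626,270)])-[400,0]
P=np.array([ray(s,(260+a/3.636-.4,190+b/3.818-.4),.058)for a,b in q]);print(P.round(4),"well",P.mean(0))
m=yellow(s,(270,225,360,290));k=max(cv2.findContours(m,0,2)[0],key=cv2.contourArea)
Y=np.array([ray(s,p,.0625)for p in cv2.boxPoints(cv2.minAreaRect(k))]).mean(0);print("shutter",Y,"was .529 .1745; moved",np.linalg.norm(Y[:2]-[.529,.1745]))
m=cv2.inRange(h,(0,120,80),(8,255,255));v,u=np.nonzero(m[240:275,280:300]);print("lamp",ray(s,(u.mean()+280,v.mean()+240),.06),"was .6233 .2184",len(u))
o=ctrl.get_obs();w=np.array([.522,.171])
y=.187
e=w-o["ee_pos"][:2];print("to key: tool cm",e@[np.cos(y),np.sin(y)]*100,e@[np.sin(y),-np.cos(y)]*100,o["ee_pos"])
E
```

```text
[[0.5458 0.159  0.058 ]
 [0.5033 0.1487 0.058 ]
 [0.4939 0.1885 0.058 ]
 [0.5369 0.1976 0.058 ]] well [0.51995443 0.17347039 0.058     ]
shutter [0.57605928 0.1833126  0.0625    ] was .529 .1745; moved 0.04787732341400177
lamp [0.62315606 0.21805219 0.06      ] was .6233 .2184 15
to key: tool cm -1.4565783170022968 -8.964895532653943 [0.55297867 0.0856219  0.31039516]
```

```bash
python3 -m jog '[[-0.7,-4.5,0,0,0,0],[-1.5,-9.1,0,0,0,0],[-1.5,-9.1,0,0,0,0],[-1.5,-9.1,0,0,0,0],[-1.5,-9.1,3,0,0,0],[-1.5,-9.1,6,0,0,0],[-1.5,-9.1,7.1,0,0,0],[-1.5,-9.1,7.1,0,0,0]]'; python3 -m jog '[[0,0,0.3,0,0,0],[0,0,0.5,0,0,0],[0,0,0.8,0,0,0],[0,0,0.8,0,0,0]]'
```

```text
time_s: 6.05
ee_pos: [0.5213, 0.1715, 0.2377]
eef_rot: [3.141, 0.002, 0.186]
force: [-0.9, 0.1, 0.7]
grip_width: 0.0002
grip_force: 0.0
time_s: 6.45
ee_pos: [0.5214, 0.1719, 0.2311]
eef_rot: [-3.142, -0.001, 0.187]
force: [1.8, -0.7, 2.7]
grip_width: 0.0007
grip_force: 0.9
```

```bash
python3 -m jog '[[0,0,0.2,0,0,0],[0,0,0.35,0,0,0],[0,0,0.35,0,0,0],[0,0,0.35,0,0,0]]'; python3 -m jog '[[0,0,0.1,0,0,0],[0,0,0.15,0,0,0],[0,0,0.15,0,0,0],[0,0,0.15,0,0,0]]'
```

```text
time_s: 6.85
ee_pos: [0.5215, 0.172, 0.2275]
eef_rot: [3.142, -0.001, 0.187]
force: [1.7, -0.3, 4.0]
grip_width: 0.0006
grip_force: 2.2
time_s: 7.25
ee_pos: [0.5215, 0.172, 0.2271]
eef_rot: [3.142, -0.002, 0.187]
force: [-3.1, -2.0, 19.1]
grip_width: 0.0003
grip_force: 9.5
```

Bottomed at 19 N. Retract, cross over the ridge, and come down on its far side.

```bash
python3 -m jog '[[0,0,-3,0,0,0],[0,0,-6,0,0,0],[0,0,-8.4,0,0,0],[0,0,-8.4,0,0,0],[4,0,-8.4,0,0,0],[7.8,0,-8.4,0,0,0],[7.8,0,-8.4,0,0,0],[7.8,0,-8.4,0,0,0]]'; python3 -m jog '[[0,0,2,0,0,0],[0,0,4,0,0,0],[0,0,4.1,0,0,0],[0,0,4.1,0,0,0]]'; python3 - <<'E'
from station import ctrl
import numpy as np
o=ctrl.get_obs()
y=.187;e=o["ee_pos"][:2]-[.522,.171];print("rel key x,y mm",(e@[np.cos(y),np.sin(y)])*1e3,(e@[-np.sin(y),np.cos(y)])*1e3,o["ee_pos"])
E
```

```text
time_s: 8.05
ee_pos: [0.5977, 0.1864, 0.3076]
eef_rot: [3.141, 0.003, 0.187]
force: [0.4, 0.7, 0.2]
grip_width: 0.0006
grip_force: 0.0
time_s: 8.45
ee_pos: [0.5974, 0.1864, 0.2687]
eef_rot: [-3.142, 0.001, 0.187]
force: [-0.0, -0.0, 0.3]
grip_width: 0.0006
grip_force: 0.0
rel key x,y mm 76.92186788315334 1.1240781761388823 [0.59737186 0.18640518 0.26874357]
```

```bash
python3 -m jog '[[-0.8,0,0,0,0,0],[-1.6,0,0,0,0,0],[-2.4,0,0,0,0,0],[-3.2,0,0,0,0,0],[-4,0,0,0,0,0],[-4.8,0,0,0,0,0],[-5.5,0,0,0,0,0],[-6.1,0,0,0,0,0]]'; python3 -m jog '[[-0.2,0,0,0,0,0],[-0.4,0,0,0,0,0],[-0.4,0,0,0,0,0],[-0.4,0,0,0,0,0]]';  python3 -m jog '[[-0.1,0,0,0,0,0],[-0.2,0,0,0,0,0],[-0.2,0,0,0,0,0],[-0.2,0,0,0,0,0]]'
```

```text
time_s: 9.25
ee_pos: [0.5374, 0.175, 0.2687]
eef_rot: [-3.142, -0.0, 0.187]
force: [3.3, 0.5, 2.3]
grip_width: 0.0007
grip_force: 1.1
time_s: 9.65
ee_pos: [0.534, 0.1744, 0.2684]
eef_rot: [3.142, 0.001, 0.187]
force: [0.5, 0.2, 0.0]
grip_width: 0.0005
grip_force: 0.3
time_s: 10.05
ee_pos: [0.5325, 0.174, 0.2685]
eef_rot: [-3.142, -0.002, 0.187]
force: [8.9, 1.8, -5.1]
grip_width: 0.0005
grip_force: 4.6
```

The force rose to 9 N, so the shutter is on its closed stop. I'll retract and check.

```bash
python3 -m jog '[[0.5,0,0,0,0,0],[0.5,0,-2,0,0,0],[0.5,0,-6,0,0,0],[0.5,0,-11,0,0,0],[0.5,0,-13,0,0,0],[0.5,5,-13,0,0,0],[0.5,10,-13,0,0,0],[0.5,10,-13,0,0,0]]'; python3 - <<'E'
from station import ctrl
from h import *
s=ctrl.camera("side")
m=yellow(s,(270,225,360,290));k=max(cv2.findContours(m,0,2)[0],key=cv2.contourArea)
Y=np.array([ray(s,p,.0625)for p in cv2.boxPoints(cv2.minAreaRect(k))]).mean(0);print("shutter",Y)
h=cv2.cvtColor(s["img"],cv2.COLOR_BGR2HSV);m=cv2.inRange(h,(0,120,80),(8,255,255));v,u=np.nonzero(m[240:275,280:300]);print("lamp",ray(s,(u.mean()+280,v.mean()+240),.06),len(u))
cv2.imwrite("pics/a4.png",cv2.resize(s["img"][100:300,220:420],(600,600),interpolation=cv2.INTER_CUBIC))
E
```

```text
time_s: 10.85
ee_pos: [0.5562, 0.0723, 0.3985]
eef_rot: [3.141, 0.001, 0.182]
force: [0.9, 0.2, -0.2]
grip_width: 0.0003
grip_force: 0.0
shutter [0.52053238 0.17221334 0.0625    ]
lamp [0.62245943 0.21783403 0.06      ] 17
```

View pics/a4.png

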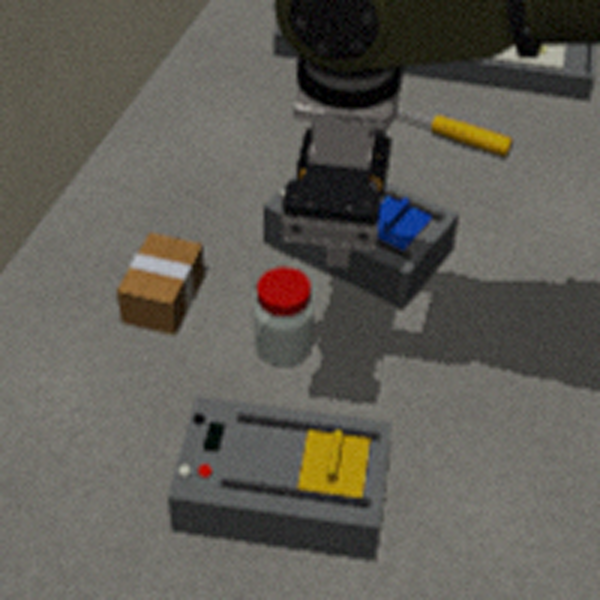

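The side view shows the shutter closed at crop (335,463), centred on the well. The tester has moved less than 1 mm, and the jar, carton and blue tester are undisturbed.

```bash
python3 -c "
from station import ctrl
print(ctrl.hand_in())"
```

```text
the job is handed in; nothing more can be done
None
```

The job is handed in, no verdict returned: I pushed the yellow shutter open to its stop, pressed the red key until it bottomed (19 N), and pushed the shutter closed again; the tester moved about 1 mm by camera, and the blue tester, jar and carton looked undisturbed in the last view.

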